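# Press the hand weeder into its case insert and lock it

## Task

Put the steel hand weeder away in its cutout in the grey case insert: press it down slowly, without forcing it, until it is fully home and level, past the sprung grip pads at both ends of the handle. Then turn the keeper knob a quarter turn clockwise until it clicks over, so that its blade lies across the handle. Leave the cloche, the pot and the crate where they are.

Things in the scene. Friction and masses are not known exactly. Their poses are not given: they have to be found in the camera images.
- weeder: loose stainless steel hand weeder, 0.16 to 0.3 kg, lying on the bench. Origin: underside of the handle at mid-length; +x along the tool to the fork, +z up. Eight-sided handle 110 mm long (x -55 to 55), 26 wide, 24 high: upright side flats from z 8 to 16 mm, flat top and bottom 10 mm wide, 45 degree bevels between. Centre of mass about x +10 mm
- fork (a point): tip of the weeder's two-pronged fork, at x 170, z 12 mm of the weeder. Fork 22 mm wide, 3 mm thick, 45 mm long; between it and the handle a round shank 8 mm thick. All of it is at mid-height of the handle, clear of the bench
- insert: fixed rigid grey case insert, 310 x 190 mm (x, y), in a 4 mm aluminium rim; flat top 31.5 mm above the bench. Origin: centre of its underside; +x is the way the fork must point. Weeder cutout along x at y -20 mm: handle pocket 117 x 29 mm (x -108.5 to 8.5), 16 mm slot for the shank, 32 mm wide fork pocket; floor at z 10 mm. A round steel gauge in the +y half stays as it is
- seat (a point): point on the floor of the handle pocket, 10 mm above the bench, where the weeder's origin belongs when fully home; axes as the insert's. Home, the handle's top stands only 2.5 mm above the insert's top; there is no room for fingers beside the handle in the pocket
- pads_rear (a point): on the pocket's centre line level with the insert's top, midway between two black sprung pads (bars 21 x 5 mm, one on each side), 36 mm behind the seat along -x. Each stands 1 to 2 mm into the handle's path. A weeder laid in rests on the pads 13 to 15 mm too high; about 8 to 13 N pushes it down past one pair, which then holds it down
- pads_front (a point): the same between the second pair of pads, 36 mm ahead of the seat along +x. Pushing over one pair alone leaves the other end of the handle up. A slow push (about 30 mm/s) of some 20 N straight down on the handle's top above each pair brings it home; the floor then stops it rigidly: stop there. A fast knock or driving on (over 120 N between fingers and handle) is forcing it
- keeper (a joint): angle of the keeper, rad: 0 parked (blade points along the insert's -x), 1.57 locked (blade along the insert's +y, across the rear of the handle). Positive is clockwise seen from above. A detent resists with about 0.1 N m until about 0.79, then clicks over and drives it on to 1.57 by itself when let go; from less than 0.79 it springs back
- keeper_grip (a point): on the keeper's upright turning axis (insert x -85, y -70 mm), 58 mm above the bench. Knob: upright black bar 36 mm long, 12 thick, z 40 to 64 mm above the bench, in line with the blade; steel blade below it 14 mm wide, 62 mm long from the axis, z 36 to 40. The blade clears a weeder that is home by 2 mm and strikes one that is not. The point's x axis points away from the blade
- cloche: bystander: clear glass bell cloche, 156 mm across, 222 mm high, loose; origin under its centre
- pot: bystander: square slate grey ceramic pot, 110 x 110 x 100 mm, loose; origin under its centre
- crate: bystander: empty grey plastic flower crate, 360 x 220 x 120 mm, loose; origin under its centre
Not all that is in view belongs to the job. Of the things that look like the weeder, the middle-sized one is meant.

How it is judged:
By the outcome, as a careful person would: the job done as asked, in the order asked, and still so for the second after the job is handed in, with the robot touching nothing.
It also fails if it takes over 61 s, if anything falls off the work surface, if the arm or the gripper's body presses on something with over 40 N, if the wrist force passes 120 N, or if a joint passes its speed limit or range.

## Robot

A 6-joint arm with a two-finger parallel gripper is mounted at the origin on the work surface. World frame = base frame: x ahead of the robot, y to its left, z up, the work surface at z = 0. Lengths are in m, angles in rad, forces in N, time in s.
With the tool pointing down it reaches from about 0.35 to 0.725 m from the base axis. Payload 6 kg.
Tool frame: the origin (TCP) lies at the very end of the fingers, on their centre line; the grasp point (between the pads) lies 19 mm behind it; z points along the fingers, y is the line along which they close (so a half turn about z gives the same grasp; the last joint's range is limited). The gripper opens to 85 mm and grips with 20 to 120 N. Pads are 22 mm wide; open, the fingers measure 114 mm over their backs; the gripper's body (76 mm by 85 mm) begins 54 mm behind the grasp point. The pads swing forward as they close: fully open they stand 13 mm farther back than shut.
Start: joints at [1.678, 0.04, 0.085, 0, -1.615, -0.334], TCP at [0.135, 0.585, 0.231] pointing down, gripper open.
Joint ranges: [-2.56, 2.56], [-1.29, 2.01], [-1.08, 1.49], [-3.29, 1.98], [-2.81, -0.18], [-2.99, 2.99]. Speed limits (rad/s): [2.57, 2.57, 3.01, 3.14, 3.14, 3.14].

## Interface

Orientations are given as a unit quaternion [w, x, y, z].
In Python, from station import sense, camera, calibration, hand_in, trace gives the robot as it stands.
- The arm moves only by the tool servo_tool, never from a script. Its argument "deltas" is a list of rows, each an object with "delta_rot": the turn, a rotation vector about the tool's x, y, z in rad, a list of three; "translation": the shift along the tool's x, y, z in mm, a list of three; "grip": the closure in counts, from 0 (fully open) to 255 (shut). A call has 1 to 8 rows; each row shifts and turns the commanded pose from where the row before left it, along the tool's axes as they then stand; what a row does not reach is not made up. A row lasts 1/8 s, in which the tool goes at most 62.5 mm and 10.7 degrees, less where a joint would pass 70% of its speed; a pose out of reach is approached as far as the arm can. A call is refused whole if a number of a shift passes 62.5 or a number of a turn 0.188, either way. A call with a gripper value outside its range is refused whole. The fingers move at their own pace and stop on an object; "newtons" is the grip in N (left out, the last holds). Time passes only in rows, so rows that do not move let the fingers close. It gives the time, the measured TCP pose, the force, the opening and the grip force at its end, in the units of the state.
- sense(): the state, without advancing time (a new reading comes with each control period).
- camera(name): name is "side" or "top" or "wrist"; returns the picture (420x560x3 uint8, blue, green, red); there is no depth.
- calibration(name): a dict with "camera_matrix" (3x3 intrinsics, pixels), "k1" (the pictures are not rectified: a ray, as slopes to the right and down, at radius r is drawn at 1 + k1 r^2 times it, then the intrinsics apply), "T" (4x4, takes a point from camera to world coordinates). Camera axes: x right, y down, z forward; pixel columns grow to the right and rows downward; lengths in m; the calibration is good to about 2 mm. A picture is of the moment at which its call begins: read the wrist's pose just before it. calibration takes no time and is no camera call; for the wrist camera it gives the pose at the moment of the call.
- hand_in(): hands the job in; it is judged then, once.
Trained networks look in the newest picture that a camera, given by its name, has taken for a name from the list of things; names that differ only in an ending like _2 or _b are one class to them, and where a whole thing is asked for, a point or a joint stands for the part that bears it (a point fixed in the world has none). Each returns a list of dicts, best first, with "confidence" (0 to 1); they miss things now and then, are a little off and sometimes report something else, mostly with a low value. They report only what shows in the picture. A call takes as long as a camera call. They do not tell look-alikes from the thing itself.
- trace(query, camera): "region" (420x560 bool, what is visible of it) and "pixel" ([column, row] in pixels, amid what is visible of it).
The state is a dict: "t": time; "joint_positions": joint angles; "qd": joint speeds; "joint_torque": joint torques, N m; "tcp_pos": TCP position; "tcp_rot": TCP orientation; "contact_force": force on the tool from outside, world axes, zero at the start; "ft_torque": the same for the moment, N m; "finger_gap": finger opening in m; "gripper_force": force on a finger pad.
Only numpy, scipy, OpenCV 4.12 (cv2) and the standard library are available. Lean on these libraries where they do the work, as an engineer would, in place of code of your own. Each camera call takes 0.05 s, during which the arm holds its last target. There are 200 camera calls.

## Working session

There is one attempt and no reset: what is moved stays moved. The work goes in short steps, Python scripts to look and compute and a tool call to move; the robot and the scene stay as the last step left them, time stands still between calls to the robot, and variables do not carry over. Pictures are saved under pics/ and viewed, at most 10 in all, crops included, and the job is handed in when it is done.

Besides the shell and the picture viewer there is one more tool, called by a JSON object that holds its "method" and its "body". servo_tool: Moves the arm, as the interface text tells. Its arguments: {"type":"object","properties":{"deltas":{"type":"array","items":{"type":"object","properties":{"delta_rot":{"type":"array","items":{"type":"number"}},"translation":{"type":"array","items":{"type":"number"}},"grip":{"type":"number"}}}},"newtons":{"type":"number"}},"required":["deltas"]}

```bash
mkdir -p pics; ls; cat > h.py <<'E'
import numpy as np, cv2
from station import sense, camera, calibration, hand_in, trace
from scipy.spatial.transform import Rotation as R
def ray(cal,px):
    K=np.array(cal["camera_matrix"]);k=cal["k1"];T=np.array(cal["T"])
    d=np.array([[k,0,0,0]],float)
    d=np.array([k,0,0,0],float)
    u=cv2.undistortPoints(np.array([[px]],float),K,d).ravel()
    return T[:3,3],T[:3,:3]@np.array([u[0],u[1],1])
def at(cal,px,z):
    o,d=ray(cal,px); return o+d*(z-o[2])/d[2]
def proj(cal,P):
    K=np.array(cal["camera_matrix"]);T=np.linalg.inv(np.array(cal["T"]))
    return cv2.projectPoints(np.array(P,float).reshape(-1,1,3),cv2.Rodrigues(T[:3,:3])[0],T[:3,3],K,np.array([cal["k1"],0,0,0],float))[0].reshape(-1,2)
def rot():
    q=sense()["tcp_rot"]; return R.from_quat([q[1],q[2],q[3],q[0]])
E
python3 - <<'E'
from h import *
s=sense();print(s)
for n in["top","side"]:
    im=camera(n);cv2.imwrite(f"pics/{n}0.png",im);c=calibration(n);print(n,c)
    for q in["weeder","insert","keeper","cloche","pot","crate"]:
        for d in trace(q,n): print(q,round(d["confidence"],2),d["pixel"],d["region"].sum(),at(c,d["pixel"],0.02).round(3))
E
```

```text
pics
{'t': 0.0, 'joint_positions': array([ 1.67767199e+00,  4.07950604e-02,  8.38098357e-02, -4.93897684e-04,
       -1.61551438e+00, -3.33676032e-01]), 'qd': array([-3.74402618e-04, -1.04049305e-05, -4.27926526e-04, -3.02718014e-03,
        6.25798319e-04,  2.49807362e-03]), 'joint_torque': array([-1.97822533e-04, -3.68197560e+01,  3.47420061e+01,  6.93226576e+00,
       -5.19464520e-03, -2.10927862e-07]), 'tcp_pos': array([0.13476675, 0.58432275, 0.2302819 ]), 'tcp_rot': array([ 8.84966907e-04,  9.93577922e-01, -1.13146488e-01, -5.46679900e-05]), 'contact_force': array([ 0.77536982, -0.01344147,  0.09588352]), 'ft_torque': array([0.0005942 , 0.00761782, 0.00494734]), 'gripper_force': 0.0, 'finger_gap': 0.08563513674167375}
top {'camera_matrix': array([[398.19324328,   0.        , 283.09464738],
       [  0.        , 398.19324328, 210.79831668],
       [  0.        ,   0.        ,   1.        ]]), 'k1': 0.040714478513813455, 'T': array([[ 0.04353657, -0.97856992,  0.20125973,  0.31298735],
       [-0.99904498, -0.04189777,  0.01239739,  0.02120082],
       [-0.00369938, -0.20160726,
[... 681 characters left out ...]
  ]]), 'k1': -0.015094660270996638, 'T': array([[ 0.96927669, -0.16101768,  0.18594622,  0.24342543],
       [-0.24507067, -0.5674853 ,  0.78606667, -1.25304865],
       [-0.02104889, -0.80748606, -0.58951098,  1.04877133],
       [ 0.        ,  0.        ,  0.        ,  1.        ]])}
weeder 0.79 [207.5, 198.1] 417 [0.289 0.256 0.02 ]
weeder 0.47 [268.5, 197.2] 220 [0.526 0.195 0.02 ]
weeder 0.4 [277.1, 218.4] 75 [0.526 0.051 0.02 ]
insert 0.68 [296.0, 260.4] 4615 [ 0.533 -0.188  0.02 ]
keeper 0.56 [311.7, 233.3] 89 [ 0.625 -0.067  0.02 ]
cloche 0.93 [348.8, 199.2] 2167 [0.828 0.095 0.02 ]
pot 0.95 [317.0, 333.8] 2207 [ 0.51  -0.492  0.02 ]
crate 0.82 [252.7, 150.0] 3732 [0.539 0.594 0.02 ]
```

```bash
python3 - <<'E'
import cv2
im=cv2.imread("pics/top0.png")[160:340,150:430]
cv2.imwrite("pics/topc.png",cv2.resize(im,None,fx=2.85,fy=2.85,interpolation=cv2.INTER_CUBIC))
E
```

```text
(no output)
```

View pics/topc.png

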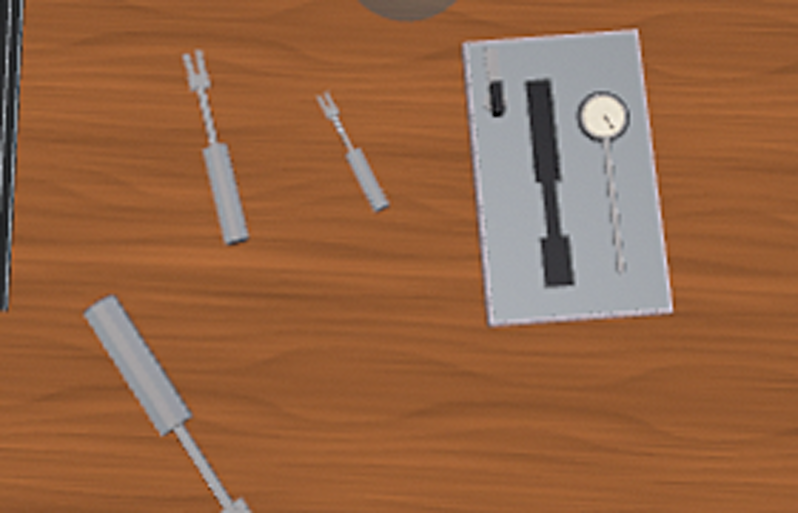

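View pics/side0.png

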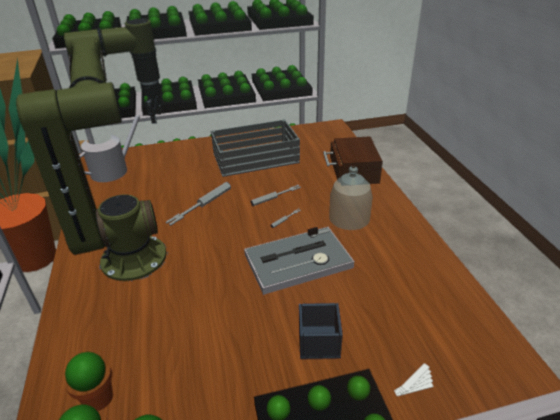

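The top picture shows three look-alikes (full-image pixels): large at (201,295), middle at (229,225), small at (278,219). The middle one's handle measures about 113 mm, against 110 mm given, so it is the one meant. The crop confirms it. The insert's fork end points toward the robot, and the keeper knob is near (324,195).

```bash
python3 - <<'E'
from h import *
c=calibration("top")
f=lambda x,y,z:at(c,[150+(x+.5)/2.85-.5,160+(y+.5)/2.85-.5],z)
C=[f(*p,.0315) for p in[(463,43),(637,30),(673,311),(490,325)]]
for p in C:print(p.round(4))
m=np.mean(C,0);e=(C[3]+C[2]-C[0]-C[1]);a=np.arctan2(e[1],e[0]);print("insert",m.round(4),a,[np.linalg.norm(C[i]-C[i-1]).round(3) for i in range(4)])
r=f(237,243,.012);h=f(211,143,.012);k=f(191,52,.012)
print("weeder",r,h,k,np.linalg.norm(h-r),np.linalg.norm(k-r),np.arctan2(*(k-r)[[1,0]]))
# precise from mask
camera("top")
for d in trace("weeder","top")[:3]:
    ys,xs=np.nonzero(d["region"]); P=np.array([at(c,[x,y],.014)[:2] for x,y in zip(xs,ys)])
    mu=P.mean(0);w,v=np.linalg.eigh(np.cov((P-mu).T));u=v[:,1]*np.sign(v[0,1]);t=(P-mu)@u
    print(d["pixel"],mu.round(4),np.arctan2(u[1],u[0]).round(3),"len",np.ptp(t).round(3),"ends",(mu+u*t.min()).round(4),(mu+u*t.max()).round(4))
E
```

```text
[ 0.6891 -0.0515  0.0315]
[ 0.7125 -0.2474  0.0315]
[ 0.3991 -0.2851  0.0315]
[ 0.3753 -0.0895  0.0315]
insert [ 0.544  -0.1684  0.0315] -3.0215134115555173 [np.float64(0.316), np.float64(0.197), np.float64(0.316), np.float64(0.197)]
weeder [0.45390524 0.19087411 0.012     ] [0.565613   0.22801121 0.012     ] [0.67099743 0.25868475 0.012     ] 0.11771910746660762 0.22743637294579208 0.30275616689357815
[228.2, 222.7] [0.544 0.217] 0.296 len 0.222 ends [0.4537 0.1894] [0.6659 0.2542]
[200.5, 293.7] [0.2765 0.2571] 0.652 len 0.324 ends [0.1277 0.1436] [0.3853 0.3401]
[279.8, 220.7] [0.5386 0.0527] 0.537 len 0.134 ends [0.5006 0.0301] [0.616  0.0987]
```

{"method": "servo_tool", "body": {"deltas": [{"delta_rot":[0,0,-0.176],"translation":[0,0,0],"grip":0},{"delta_rot":[0,0,-0.176],"translation":[0,0,0],"grip":0},{"delta_rot":[0,0,-0.176],"translation":[0,0,0],"grip":0},{"delta_rot":[0,0,0],"translation":[25.2,47.2,0],"grip":0},{"delta_rot":[0,0,0],"translation":[25.2,47.2,0],"grip":0},{"delta_rot":[0,0,0],"translation":[25.2,47.2,0],"grip":0},{"delta_rot":[0,0,0],"translation":[25.2,47.2,0],"grip":0},{"delta_rot":[0,0,0],"translation":[25.2,47.2,0],"grip":0}]}}

```text
t: 1.8
tcp_pos: [0.3262, 0.3953, 0.2316]
tcp_rot: [-0.0, 0.989, 0.15, 0.0]
contact_force: [0.4, 1.4, -0.4]
finger_gap: 0.0853
gripper_force: 0.0
```

{"method": "servo_tool", "body": {"deltas": [{"delta_rot":[0,0,0],"translation":[25.2,47.2,0],"grip":0},{"delta_rot":[0,0,0],"translation":[25.2,47.2,0],"grip":0},{"delta_rot":[0,0,0],"translation":[25.2,47.2,0],"grip":0},{"delta_rot":[0,0,0],"translation":[25.2,47.2,0],"grip":0},{"delta_rot":[0,0,0],"translation":[25.2,47.2,0],"grip":0},{"delta_rot":[0,0,0],"translation":[0,0,0],"grip":0},{"delta_rot":[0,0,0],"translation":[0,0,0],"grip":0}]}}

```text
t: 2.68
tcp_pos: [0.5156, 0.2085, 0.2312]
tcp_rot: [0.0, 0.989, 0.15, -0.0]
contact_force: [0.3, 1.8, -0.3]
finger_gap: 0.0855
gripper_force: 0.0
```

```bash
cat >> h.py <<'E'
def tool(P,psi=None):
    "delta in tool frame (mm) from current TCP to world P, and yaw"
    s=sense();r=rot();x=r.as_matrix()[:,0]
    return (r.inv().apply(np.array(P)-s["tcp_pos"])*1000).round(1), np.arctan2(x[1],x[0]).round(4), r.as_matrix()[:,2].round(4)
E
python3 - <<'E'
from h import *
s=sense();c=calibration("wrist");im=camera("wrist");cv2.imwrite("pics/w1.png",im)
print(s["tcp_pos"],s["t"],tool([.515,.208,.1]));print(c)
D=trace("weeder","wrist")
for d in D:
    ys,xs=np.nonzero(d["region"]); P=np.array([at(c,[x,y],.016)[:2] for x,y in zip(xs,ys)])
    mu=P.mean(0);w,v=np.linalg.eigh(np.cov((P-mu).T));u=v[:,1]*np.sign(v[0,1]);t=(P-mu)@u
    print(d["confidence"],d["pixel"],mu.round(4),np.arctan2(u[1],u[0]).round(3),"len",np.ptp(t).round(3),"ends",(mu+u*t.min()).round(4),(mu+u*t.max()).round(4))
E
```

```text
[0.51556265 0.20851597 0.23118634] 2.675 (array([ -0.6,   0.9, 131.3]), np.float64(0.3016), array([-0.e+00,  1.e-04, -1.e+00]))
{'camera_matrix': array([[338.22678803,   0.        , 276.92742479],
       [  0.        , 338.22678803, 209.36603388],
       [  0.        ,   0.        ,   1.        ]]), 'k1': -0.06476178241262251, 'T': array([[ 2.95585527e-01, -9.06916558e-01, -3.00219175e-01,
         5.92842525e-01],
       [-9.55316271e-01, -2.80655787e-01, -9.27531785e-02,
         2.32249134e-01],
       [-1.38855437e-04,  3.14220760e-01, -9.49349933e-01,
         3.74290858e-01],
       [ 0.00000000e+00,  0.00000000e+00,  0.00000000e+00,
         1.00000000e+00]])}
0.91 [272.4, 152.7] [0.5503 0.2217] 0.297 len 0.229 ends [0.4503 0.1912] [0.6692 0.2581]
0.86 [179.8, 326.0] [0.3065 0.281 ] 0.652 len 0.226 ends [0.2038 0.2027] [0.3838 0.34  ]
0.74 [407.9, 188.8] [0.5535 0.0671] 0.527 len 0.147 ends [0.4985 0.0351] [0.6259 0.1092]
```

View pics/w1.png

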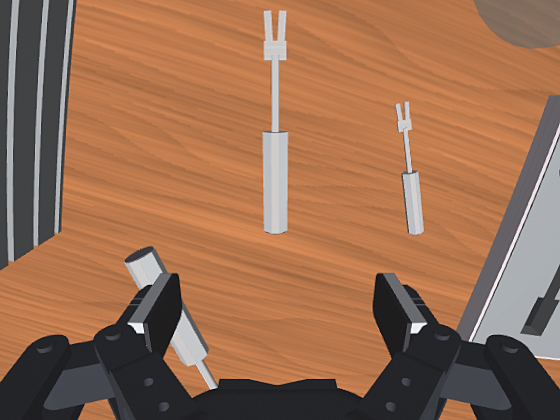

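The wrist view shows the middle weeder's handle from (275,131) to (275,234), with its fork tip at (275,11). The fingers are in line with it and the other two look-alikes are clear.

```bash
python3 - <<'E'
from h import *
c=calibration("wrist")
r=at(c,[275.5,233],.012);f=at(c,[275.5,131.5],.02);k=at(c,[275,11],.012)
print(r,f,k,np.linalg.norm((f-r)[:2]),np.linalg.norm((k-r)[:2]),np.arctan2(*(k-r)[[1,0]]))
u=(k-r)[:2]/np.linalg.norm((k-r)[:2]);o=(((k[:2]-.17*u)+(r[:2]+.055*u)+(f[:2]-.055*u))/3);print("origin",o)
print(tool([*(o+.008*u),.1]))
E
```

```text
[0.44989494 0.19065371 0.012     ] [0.56055092 0.22492992 0.02      ] [0.66972793 0.25934856 0.012     ] 0.1158430116964714 0.23031614062083253 0.3028726349801399
origin [0.50597053 0.20807581]
(array([ -1.1,  -1.5, 131.4]), np.float64(0.3024), array([ 1.e-04,  2.e-04, -1.e+00]))
```

{"method": "servo_tool", "body": {"deltas": [{"delta_rot":[0,0,0],"translation":[-1.1,-1.5,50],"grip":0},{"delta_rot":[0,0,0],"translation":[0,0,55],"grip":0},{"delta_rot":[0,0,0],"translation":[0,0,55],"grip":0},{"delta_rot":[0,0,0],"translation":[0,0,40],"grip":0},{"delta_rot":[0,0,0],"translation":[0,0,23],"grip":0},{"delta_rot":[0,0,0],"translation":[0,0,0],"grip":0},{"delta_rot":[0,0,0],"translation":[0,0,0],"grip":120},{"delta_rot":[0,0,0],"translation":[0,0,0],"grip":255}], "newtons": 50}}

```text
t: 3.78
tcp_pos: [0.5148, 0.2106, 0.0101]
tcp_rot: [-0.001, 0.989, 0.15, 0.001]
contact_force: [1.5, -0.3, 0.5]
finger_gap: 0.0515
gripper_force: 0.0
```

{"method": "servo_tool", "body": {"deltas": [{"delta_rot":[0,0,0],"translation":[0,0,0],"grip":255},{"delta_rot":[0,0,0],"translation":[0,0,0],"grip":255},{"delta_rot":[0,0,0],"translation":[0,0,0],"grip":255},{"delta_rot":[0,0,0],"translation":[0,0,0],"grip":255}]}}

```text
t: 4.28
tcp_pos: [0.5146, 0.2099, 0.0093]
tcp_rot: [-0.0, 0.989, 0.15, 0.001]
contact_force: [-1.6, 0.0, 5.4]
finger_gap: 0.0244
gripper_force: 49.9
```

{"method": "servo_tool", "body": {"deltas": [{"delta_rot":[0,0,0],"translation":[0,0,0],"grip":150},{"delta_rot":[0,0,0],"translation":[0,0,0],"grip":150},{"delta_rot":[0,0,0],"translation":[0,0,-1],"grip":150},{"delta_rot":[0,0,0],"translation":[0,0,0],"grip":150}]}}

```text
t: 4.78
tcp_pos: [0.5141, 0.2097, 0.0092]
tcp_rot: [0.0, 0.989, 0.15, -0.0]
contact_force: [0.9, -0.4, -0.6]
finger_gap: 0.0353
gripper_force: 0.0
```

```bash
python3 - <<'E'
from h import *
s=sense();print(s["tcp_pos"],s["contact_force"],s["finger_gap"])
im=camera("wrist");im=im[200:420,100:460];cv2.imwrite("pics/w2.png",cv2.resize(im,None,fx=2.2,fy=2.2,interpolation=cv2.INTER_CUBIC))
c=calibration("wrist")
T=np.linalg.inv(np.r_[np.c_[rot().as_matrix(),s["tcp_pos"]],[[0,0,0,1]]])@c["T"];print(T.round(4))
E
```

```text
[0.51408294 0.20969174 0.00923761] [ 0.90164392 -0.44408754 -0.550073  ] 0.035327458099633335
[[-4.000e-04 -9.494e-01 -3.140e-01  8.080e-02]
 [ 1.000e+00 -3.000e-04 -3.000e-04  2.000e-04]
 [ 2.000e-04 -3.140e-01  9.494e-01 -1.431e-01]
 [ 0.000e+00  0.000e+00  0.000e+00  1.000e+00]]
```

View pics/w2.png

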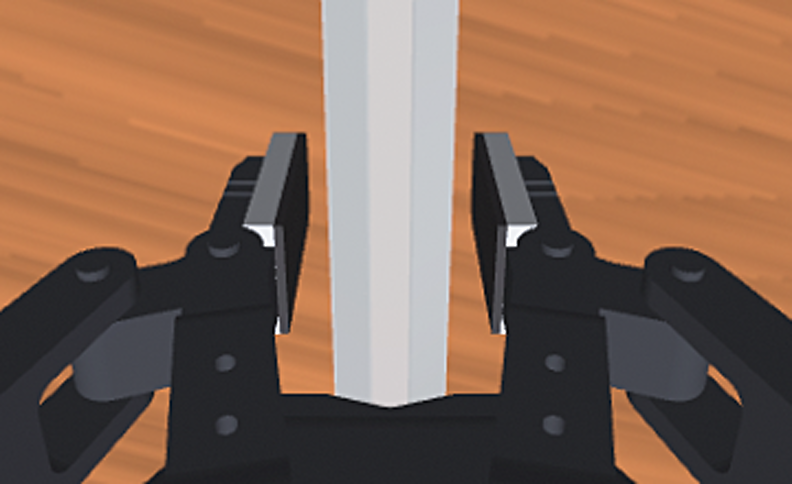

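The view shows the handle centred between the pads, with the pads' front lower corners near full-image (239,260) and (315,260).

```bash
python3 - <<'E'
from h import *
s=sense();c=calibration("wrist")
for d in[0,2,4,6,8,10]:
    P=[s["tcp_pos"]+rot().apply(np.array([.011,y,-d/1000])) for y in(-.0177,.0177)]
    print(d,proj(c,P).round(1).tolist())
E
```

```text
0 [[238.7, 255.0], [314.5, 255.0]]
2 [[238.3, 256.9], [314.9, 256.9]]
4 [[237.8, 258.9], [315.4, 258.8]]
6 [[237.3, 260.9], [315.9, 260.8]]
8 [[236.8, 262.9], [316.3, 262.9]]
10 [[236.3, 265.0], [316.8, 265.0]]
```

{"method": "servo_tool", "body": {"deltas": [{"delta_rot":[0,0,0],"translation":[0,0,4.2],"grip":150},{"delta_rot":[0,0,0],"translation":[0,0,0],"grip":150},{"delta_rot":[0,0,0],"translation":[0,0,0],"grip":255},{"delta_rot":[0,0,0],"translation":[0,0,0],"grip":255},{"delta_rot":[0,0,0],"translation":[0,0,0],"grip":255},{"delta_rot":[0,0,0],"translation":[0,0,0],"grip":255}]}}

```text
t: 5.58
tcp_pos: [0.5141, 0.2097, 0.0051]
tcp_rot: [0.0, 0.989, 0.15, -0.0]
contact_force: [0.4, -0.9, -0.0]
finger_gap: 0.0243
gripper_force: 49.5
```

{"method": "servo_tool", "body": {"deltas": [{"delta_rot":[0,0,0],"translation":[0,0,-20],"grip":255},{"delta_rot":[0,0,0],"translation":[0,0,-50],"grip":255},{"delta_rot":[0,0,0],"translation":[0,0,-60],"grip":255},{"delta_rot":[0,0,0.1],"translation":[0,0,-40],"grip":255},{"delta_rot":[0,0,0.18],"translation":[0,0,0],"grip":255},{"delta_rot":[0,0,0.18],"translation":[0,0,0],"grip":255},{"delta_rot":[0,0,0.18],"translation":[0,0,0],"grip":255},{"delta_rot":[0,0,0.18],"translation":[0,0,0],"grip":255}]}}

```text
t: 6.58
tcp_pos: [0.5137, 0.2098, 0.1745]
tcp_rot: [0.0, 0.966, -0.259, -0.0]
contact_force: [-0.5, 0.5, -1.5]
finger_gap: 0.0246
gripper_force: 49.5
```

{"method": "servo_tool", "body": {"deltas": [{"delta_rot":[0,0,0.18],"translation":[0,0,0],"grip":255},{"delta_rot":[0,0,0.18],"translation":[0,0,0],"grip":255},{"delta_rot":[0,0,0.18],"translation":[0,0,0],"grip":255},{"delta_rot":[0,0,0.18],"translation":[0,0,0],"grip":255},{"delta_rot":[0,0,0.18],"translation":[0,0,0],"grip":255},{"delta_rot":[0,0,0.18],"translation":[0,0,0],"grip":255},{"delta_rot":[0,0,0.18],"translation":[0,0,0],"grip":255},{"delta_rot":[0,0,0.18],"translation":[0,0,0],"grip":255}]}}

```text
t: 7.58
tcp_pos: [0.5138, 0.2098, 0.1745]
tcp_rot: [-0.0, -0.555, 0.832, 0.0]
contact_force: [-1.0, -0.5, -1.8]
finger_gap: 0.0243
gripper_force: 49.5
```

{"method": "servo_tool", "body": {"deltas": [{"delta_rot":[0,0,0.18],"translation":[0,0,0],"grip":255},{"delta_rot":[0,0,0.18],"translation":[0,0,0],"grip":255},{"delta_rot":[0,0,0.18],"translation":[0,0,0],"grip":255},{"delta_rot":[0,0,0.18],"translation":[0,0,0],"grip":255},{"delta_rot":[0,0,0.18],"translation":[0,0,0],"grip":255},{"delta_rot":[0,0,0.163],"translation":[0,0,0],"grip":255},{"delta_rot":[0,0,0],"translation":[0,0,0],"grip":255}]}}

```text
t: 8.45
tcp_pos: [0.5138, 0.2098, 0.1746]
tcp_rot: [-0.0, -0.061, 0.998, -0.0]
contact_force: [0.2, -0.3, -2.2]
finger_gap: 0.0244
gripper_force: 49.5
```

```bash
python3 - <<'E'
from h import *
s=sense();print(s["tcp_pos"],s["t"],s["joint_positions"].round(2),s["finger_gap"],tool([.5833,-.1435,.17]))
E
```

```text
[0.51382103 0.20976791 0.17458281] 8.45 [ 0.75 -0.08 -0.13 -0.   -1.52 -2.2 ] 0.024385396318802155 (array([ -26.2, -359.1,    4.6]), np.float64(-3.0203), array([-8.e-04, -2.e-04, -1.e+00]))
```

{"method": "servo_tool", "body": {"deltas": [{"delta_rot":[0,0,0],"translation":[-3,-30,0],"grip":255},{"delta_rot":[0,0,0],"translation":[-4,-50,0],"grip":255},{"delta_rot":[0,0,0],"translation":[-4,-55,0],"grip":255},{"delta_rot":[0,0,0],"translation":[-4,-55,0],"grip":255},{"delta_rot":[0,0,0],"translation":[-4,-55,0],"grip":255},{"delta_rot":[0,0,0],"translation":[-4,-55,0],"grip":255},{"delta_rot":[0,0,0],"translation":[-3.2,-40,0],"grip":255},{"delta_rot":[0,0,0],"translation":[0,-19,0],"grip":255}]}}

```text
t: 9.45
tcp_pos: [0.5828, -0.1455, 0.1744]
tcp_rot: [-0.001, -0.06, 0.998, 0.0]
contact_force: [0.6, 0.6, -1.8]
finger_gap: 0.0241
gripper_force: 49.6
```

{"method": "servo_tool", "body": {"deltas": [{"delta_rot":[0,0,0],"translation":[0,0,0],"grip":255},{"delta_rot":[0,0,0],"translation":[0,0,0],"grip":255}]}}

```text
t: 9.7
tcp_pos: [0.583, -0.1427, 0.175]
tcp_rot: [-0.0, -0.061, 0.998, 0.0]
contact_force: [0.8, -1.2, -1.7]
finger_gap: 0.0244
gripper_force: 49.6
```

```bash
python3 - <<'E'
from h import *
s=sense();c=calibration("wrist");im=camera("wrist");print(s["tcp_pos"],s["t"],tool([.5833,-.1435,.17]))
A=np.array([[-.9928,.1198],[-.1198,-.9928]]);o=np.array([.544,-.1684])
def w(x,y,z=.0315):return [*(o+A@np.array([x,y])/1000),z]
L=[[(-108.5,-34.5),(8.5,-34.5),(8.5,-5.5),(-108.5,-5.5)],[(-159,-99),(159,-99),(159,99),(-159,99)]]
cv2.imwrite("pics/w3raw.png",im)
for l in L:
    pl=[]
    for a,b in zip(l,l[1:]+l[:1]):
        for t in np.linspace(0,1,30): pl.append(w(*(np.array(a)*(1-t)+np.array(b)*t)))
    p=proj(c,pl)
    for q in p: cv2.circle(im,tuple(int(v) for v in q.round()),0,(0,0,255),-1)
cv2.imwrite("pics/w3.png",cv2.resize(im,None,fx=1.42,fy=1.42,interpolation=cv2.INTER_CUBIC))
E
```

```text
[ 0.58298211 -0.14268877  0.17501599] 9.7 (array([-0.2, -1. ,  5.2]), np.float64(-3.0197), array([ 1.e-04,  2.e-04, -1.e+00]))
```

View pics/w3.png

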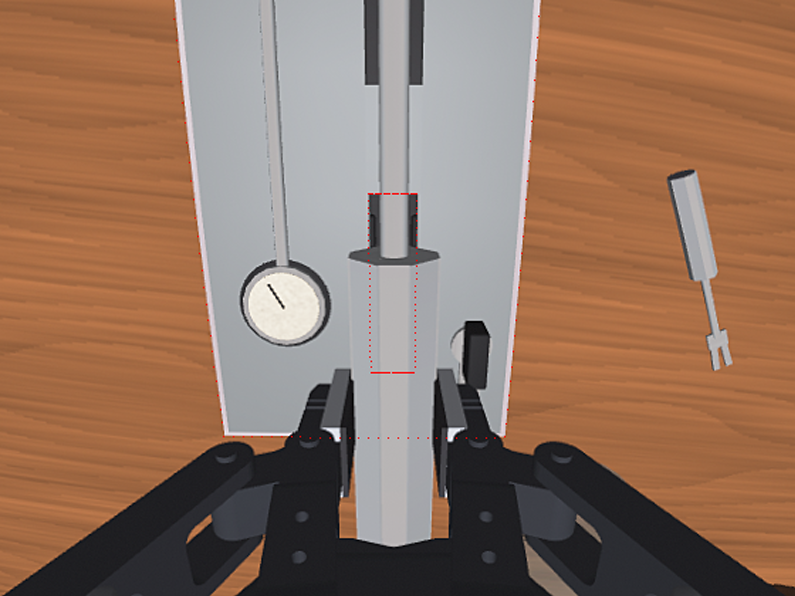

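The wrist view shows the model outlines matching the insert rim and the pocket front edge (row 194). The weeder is in line over the cutout near column 394, and the keeper knob is at (477,355).

{"method": "servo_tool", "body": {"deltas": [{"delta_rot":[0,0,0],"translation":[0,-0.5,30],"grip":255},{"delta_rot":[0,0,0],"translation":[0,0,40],"grip":255},{"delta_rot":[0,0,0],"translation":[0,0,35],"grip":255},{"delta_rot":[0,0,0],"translation":[0,0,15],"grip":255},{"delta_rot":[0,0,0],"translation":[0,0,10],"grip":255},{"delta_rot":[0,0,0],"translation":[0,0,5],"grip":255},{"delta_rot":[0,0,0],"translation":[0,0,3],"grip":255},{"delta_rot":[0,0,0],"translation":[0,0,0],"grip":255}]}}

```text
t: 10.75
tcp_pos: [0.5834, -0.1441, 0.0377]
tcp_rot: [0.0, -0.06, 0.998, -0.0]
contact_force: [0.2, 0.8, -2.5]
finger_gap: 0.0243
gripper_force: 49.6
```

{"method": "servo_tool", "body": {"deltas": [{"delta_rot":[0,0,0],"translation":[0,0,2],"grip":255},{"delta_rot":[0,0,0],"translation":[0,0,2],"grip":255},{"delta_rot":[0,0,0],"translation":[0,0,0],"grip":255}]}}

```text
t: 11.12
tcp_pos: [0.5829, -0.1441, 0.0329]
tcp_rot: [-0.0, -0.06, 0.998, -0.0]
contact_force: [0.6, -0.2, -2.3]
finger_gap: 0.024
gripper_force: 49.6
```

{"method": "servo_tool", "body": {"deltas": [{"delta_rot":[0,0,0],"translation":[0,0,1.5],"grip":255},{"delta_rot":[0,0,0],"translation":[0,0,1.5],"grip":255},{"delta_rot":[0,0,0],"translation":[0,0,0],"grip":255}]}}

```text
t: 11.5
tcp_pos: [0.5832, -0.1441, 0.0317]
tcp_rot: [0.0, -0.06, 0.998, -0.0]
contact_force: [-4.6, 2.0, 5.5]
finger_gap: 0.0243
gripper_force: 53.9
```

{"method": "servo_tool", "body": {"deltas": [{"delta_rot":[0,0,0],"translation":[0,0,-1],"grip":255},{"delta_rot":[0,0,0],"translation":[0,0,0],"grip":160},{"delta_rot":[0,0,0],"translation":[0,0,0],"grip":160},{"delta_rot":[0,0,0],"translation":[0,0,0],"grip":160},{"delta_rot":[0,0,0],"translation":[0,0,-20],"grip":150},{"delta_rot":[0,0,0],"translation":[0,0,-40],"grip":150},{"delta_rot":[0,0,0],"translation":[0,0,-50],"grip":255},{"delta_rot":[0,0,0],"translation":[0,0,0],"grip":255}]}}

```text
t: 12.5
tcp_pos: [0.5857, -0.1447, 0.1486]
tcp_rot: [0.005, -0.06, 0.998, -0.001]
contact_force: [1.0, -0.0, -0.3]
finger_gap: 0.0004
gripper_force: 0.0
```

{"method": "servo_tool", "body": {"deltas": [{"delta_rot":[0,0,0],"translation":[-40,0,0],"grip":255},{"delta_rot":[0,0,0],"translation":[-40,0,0],"grip":255},{"delta_rot":[0,0,0],"translation":[0,0,0],"grip":255}]}}

```text
t: 12.88
tcp_pos: [0.6636, -0.1341, 0.1394]
tcp_rot: [-0.001, -0.06, 0.998, -0.0]
contact_force: [-1.0, -0.0, -0.8]
finger_gap: 0.0
gripper_force: 0.0
```

```bash
python3 - <<'E'
from h import *
s=sense();c=calibration("wrist");im=camera("wrist");print(s["tcp_pos"],s["t"],s["contact_force"])
cv2.imwrite("pics/w4raw.png",im)
A=np.array([[-.9928,.1198],[-.1198,-.9928]]);o=np.array([.544,-.1684])
w=lambda x,y,z:[*(o+A@np.array([x,y])/1000),z]
print(proj(c,[w(5,-20,.048),w(-105,-20,.048),w(5,-20,.034),w(-105,-20,.034),w(-85,-70,.064),w(-86,-20,.048),w(-14,-20,.048)]).round(1).tolist())
cv2.imwrite("pics/w4.png",cv2.resize(im,None,fx=1.42,fy=1.42,interpolation=cv2.INTER_CUBIC))
E
```

```text
[ 0.66360222 -0.13406438  0.13943422] 12.875 [-1.01361465 -0.0302171  -0.78064903]
[[277.5, 20.9], [277.4, 189.9], [277.4, 25.5], [277.4, 185.1], [353.7, 166.6], [277.4, 163.6], [277.5, 52.9]]
```

View pics/w4.png

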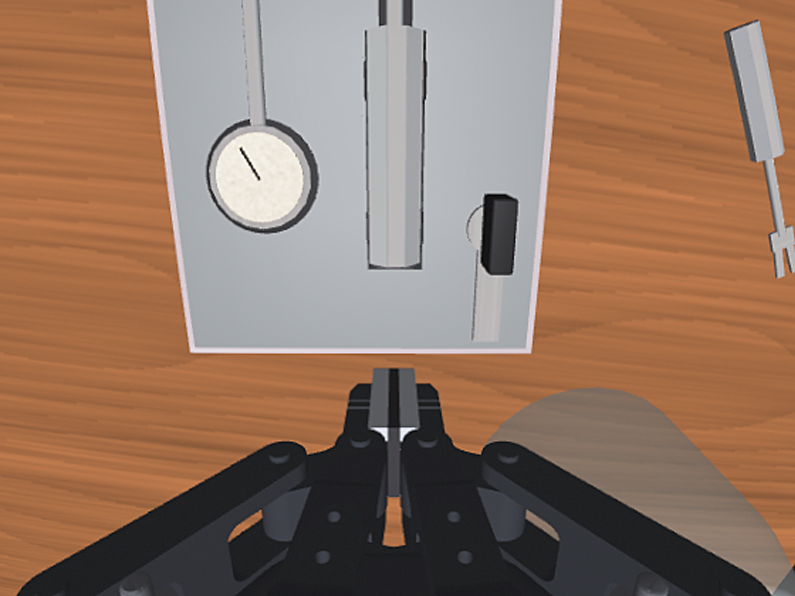

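The weeder lies straight in its cutout, resting on the pads. Its handle runs over rows 28–268 near column 394, as predicted for about 14 mm too high. The knob top is at (502,235), also as predicted. Next I press the rear pair.

{"method": "servo_tool", "body": {"deltas": [{"delta_rot":[0,0,0],"translation":[36.8,0.4,0],"grip":255},{"delta_rot":[0,0,0],"translation":[0,0,40],"grip":255},{"delta_rot":[0,0,0],"translation":[0,0,30],"grip":255},{"delta_rot":[0,0,0],"translation":[0,0,14],"grip":255},{"delta_rot":[0,0,0],"translation":[0,0,0],"grip":255},{"delta_rot":[0,0,0],"translation":[0,0,3],"grip":255},{"delta_rot":[0,0,0],"translation":[0,0,3],"grip":255},{"delta_rot":[0,0,0],"translation":[0,0,2],"grip":255}]}}

```text
t: 13.92
tcp_pos: [0.6261, -0.1385, 0.0495]
tcp_rot: [0.0, -0.06, 0.998, -0.0]
contact_force: [-0.1, 0.5, 0.4]
finger_gap: 0.0001
gripper_force: 0.0
```

{"method": "servo_tool", "body": {"deltas": [{"delta_rot":[0,0,0],"translation":[0,0,2],"grip":255},{"delta_rot":[0,0,0],"translation":[0,0,2],"grip":255},{"delta_rot":[0,0,0],"translation":[0,0,2],"grip":255}]}}

```text
t: 14.3
tcp_pos: [0.6266, -0.1385, 0.0437]
tcp_rot: [0.001, -0.06, 0.998, -0.0]
contact_force: [2.2, 0.2, 2.8]
finger_gap: -0.0
gripper_force: 1.1
```

{"method": "servo_tool", "body": {"deltas": [{"delta_rot":[0,0,0],"translation":[0,0,2],"grip":255},{"delta_rot":[0,0,0],"translation":[0,0,2],"grip":255},{"delta_rot":[0,0,0],"translation":[0,0,2],"grip":255}]}}

```text
t: 14.68
tcp_pos: [0.6258, -0.1387, 0.0377]
tcp_rot: [-0.0, -0.06, 0.998, -0.0]
contact_force: [-2.0, 2.2, 11.5]
finger_gap: 0.0002
gripper_force: 5.0
```

{"method": "servo_tool", "body": {"deltas": [{"delta_rot":[0,0,0],"translation":[0,0,1.5],"grip":255},{"delta_rot":[0,0,0],"translation":[0,0,0],"grip":255}]}}

```text
t: 14.92
tcp_pos: [0.6258, -0.1389, 0.0376]
tcp_rot: [0.0, -0.06, 0.998, -0.001]
contact_force: [-4.3, 0.3, 9.9]
finger_gap: -0.0
gripper_force: 5.1
```

{"method": "servo_tool", "body": {"deltas": [{"delta_rot":[0,0,0],"translation":[0,0,2],"grip":255},{"delta_rot":[0,0,0],"translation":[0,0,1],"grip":255},{"delta_rot":[0,0,0],"translation":[0,0,0],"grip":255}]}}

```text
t: 15.3
tcp_pos: [0.6253, -0.1392, 0.0345]
tcp_rot: [-0.001, -0.06, 0.998, -0.001]
contact_force: [-5.1, 1.2, 11.9]
finger_gap: -0.0001
gripper_force: 5.7
```

{"method": "servo_tool", "body": {"deltas": [{"delta_rot":[0,0,0],"translation":[0,0,-10],"grip":255},{"delta_rot":[0,0,0],"translation":[0,0,-25],"grip":255},{"delta_rot":[0,0,0],"translation":[35,0.4,0],"grip":255},{"delta_rot":[0,0,0],"translation":[35.2,0.4,0],"grip":255},{"delta_rot":[0,0,0],"translation":[0,0,8],"grip":255},{"delta_rot":[0,0,0],"translation":[0,0,3],"grip":255},{"delta_rot":[0,0,0],"translation":[0,0,3],"grip":255},{"delta_rot":[0,0,0],"translation":[0,0,3],"grip":255}]}}

```text
t: 16.3
tcp_pos: [0.5564, -0.146, 0.0501]
tcp_rot: [-0.0, -0.06, 0.998, -0.0]
contact_force: [-0.2, -0.3, 0.7]
finger_gap: 0.0003
gripper_force: 0.0
```

{"method": "servo_tool", "body": {"deltas": [{"delta_rot":[0,0,0],"translation":[0,0,3],"grip":255},{"delta_rot":[0,0,0],"translation":[0,0,2],"grip":255},{"delta_rot":[0,0,0],"translation":[0,0,2],"grip":255},{"delta_rot":[0,0,0],"translation":[0,0,2],"grip":255}]}}

```text
t: 16.8
tcp_pos: [0.5561, -0.1461, 0.0416]
tcp_rot: [0.0, -0.06, 0.998, -0.0]
contact_force: [-0.3, -0.3, 0.2]
finger_gap: -0.0001
gripper_force: 0.0
```

{"method": "servo_tool", "body": {"deltas": [{"delta_rot":[0,0,0],"translation":[0,0,2],"grip":255},{"delta_rot":[0,0,0],"translation":[0,0,2],"grip":255},{"delta_rot":[0,0,0],"translation":[0,0,0],"grip":255}]}}

```text
t: 17.18
tcp_pos: [0.556, -0.1461, 0.0374]
tcp_rot: [-0.0, -0.06, 0.998, -0.0]
contact_force: [-0.7, -0.7, -0.5]
finger_gap: 0.0002
gripper_force: 0.0
```

```bash
python3 - <<'E'
from h import *
s=sense();print(s["tcp_pos"],s["contact_force"])
im=camera("side");c=calibration("side");print(proj(c,[s["tcp_pos"]]))
a=im[200:310,220:370];b=camera("wrist")[0:330,180:460]
a=cv2.resize(a,(450,330),interpolation=cv2.INTER_CUBIC)
cv2.imwrite("pics/m5.png",np.hstack([a,b]))
E
```

```text
[ 0.55601142 -0.14608721  0.03744312] [-0.67670055 -0.66036126 -0.49103103]
[[299.08644411 247.16391611]]
```

View pics/m5.png

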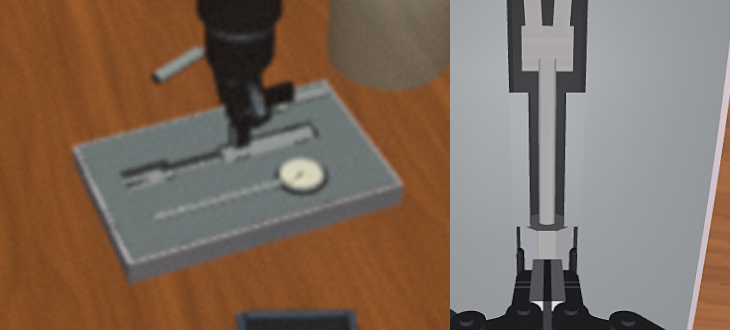

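The side crop shows the fingertips over the front of the handle. The wrist crop shows the shank and fork lying straight in their slot. There is still no contact at the front, so I continue down.

{"method": "servo_tool", "body": {"deltas": [{"delta_rot":[0,0,0],"translation":[0,0,1.5],"grip":255},{"delta_rot":[0,0,0],"translation":[0,0,1.5],"grip":255},{"delta_rot":[0,0,0],"translation":[0,0,0],"grip":255}]}}

```text
t: 17.65
tcp_pos: [0.5562, -0.1462, 0.0349]
tcp_rot: [0.0, -0.06, 0.998, -0.0]
contact_force: [-0.7, 0.6, 1.3]
finger_gap: -0.0002
gripper_force: 0.9
```

{"method": "servo_tool", "body": {"deltas": [{"delta_rot":[0,0,0],"translation":[0,0,1],"grip":255},{"delta_rot":[0,0,0],"translation":[0,0,1],"grip":255},{"delta_rot":[0,0,0],"translation":[0,0,0],"grip":255}]}}

```text
t: 18.02
tcp_pos: [0.5563, -0.1464, 0.0345]
tcp_rot: [0.0, -0.06, 0.998, -0.001]
contact_force: [-5.1, 0.9, 10.8]
finger_gap: 0.0001
gripper_force: 5.1
```

{"method": "servo_tool", "body": {"deltas": [{"delta_rot":[0,0,0],"translation":[0,0,1.5],"grip":255},{"delta_rot":[0,0,0],"translation":[0,0,1.5],"grip":255},{"delta_rot":[0,0,0],"translation":[0,0,0],"grip":255}]}}

```text
t: 18.4
tcp_pos: [0.5565, -0.1468, 0.0343]
tcp_rot: [0.001, -0.06, 0.998, -0.001]
contact_force: [-11.9, 3.9, 23.4]
finger_gap: -0.0001
gripper_force: 11.8
```

The front is rigid at z = 34.3 mm against 34.0 for home. Now I recheck the rear.

{"method": "servo_tool", "body": {"deltas": [{"delta_rot":[0,0,0],"translation":[0,0,-10],"grip":255},{"delta_rot":[0,0,0],"translation":[0,0,-20],"grip":255},{"delta_rot":[0,0,0],"translation":[-35,0,0],"grip":255},{"delta_rot":[0,0,0],"translation":[-36,0,0],"grip":255},{"delta_rot":[0,0,0],"translation":[0,0,8],"grip":255},{"delta_rot":[0,0,0],"translation":[0,0,3],"grip":255},{"delta_rot":[0,0,0],"translation":[0,0,3],"grip":255},{"delta_rot":[0,0,0],"translation":[0,0,3],"grip":255}]}}

```text
t: 19.4
tcp_pos: [0.6263, -0.1377, 0.0429]
tcp_rot: [0.0, -0.06, 0.998, -0.0]
contact_force: [0.6, 0.8, 0.8]
finger_gap: 0.0002
gripper_force: 0.0
```

{"method": "servo_tool", "body": {"deltas": [{"delta_rot":[0,0,0],"translation":[0,0,2],"grip":255},{"delta_rot":[0,0,0],"translation":[0,0,2],"grip":255},{"delta_rot":[0,0,0],"translation":[0,0,2],"grip":255},{"delta_rot":[0,0,0],"translation":[0,0,0],"grip":255}]}}

```text
t: 19.9
tcp_pos: [0.6265, -0.1376, 0.0364]
tcp_rot: [-0.0, -0.06, 0.998, -0.0]
contact_force: [0.1, -0.3, 0.6]
finger_gap: 0.0001
gripper_force: 0.0
```

{"method": "servo_tool", "body": {"deltas": [{"delta_rot":[0,0,0],"translation":[0,0,2],"grip":255},{"delta_rot":[0,0,0],"translation":[0,0,2],"grip":255},{"delta_rot":[0,0,0],"translation":[0,0,2],"grip":255},{"delta_rot":[0,0,0],"translation":[0,0,1],"grip":255},{"delta_rot":[0,0,0],"translation":[0,0,0],"grip":255}]}}

```text
t: 20.52
tcp_pos: [0.6273, -0.1381, 0.0343]
tcp_rot: [0.001, -0.06, 0.998, -0.001]
contact_force: [-9.1, 2.9, 19.9]
finger_gap: 0.0003
gripper_force: 9.5
```

Both ends are home at z = 34.3 mm. Now I lift, flip the tool half a turn for wrist range, and go to the keeper.

{"method": "servo_tool", "body": {"deltas": [{"delta_rot":[0,0,0],"translation":[0,0,-15],"grip":255},{"delta_rot":[0,0,0],"translation":[0,0,-50],"grip":255},{"delta_rot":[0,0,0],"translation":[0,0,-45],"grip":160},{"delta_rot":[0,0,-0.185],"translation":[0,0,0],"grip":100},{"delta_rot":[0,0,-0.185],"translation":[0,0,0],"grip":100},{"delta_rot":[0,0,-0.185],"translation":[0,0,0],"grip":100},{"delta_rot":[0,0,-0.185],"translation":[0,0,0],"grip":100},{"delta_rot":[0,0,-0.185],"translation":[0,0,0],"grip":100}]}}

```text
t: 21.52
tcp_pos: [0.6266, -0.1376, 0.1396]
tcp_rot: [-0.0, -0.502, 0.865, 0.0]
contact_force: [0.4, -0.2, 0.4]
finger_gap: 0.0521
gripper_force: 0.0
```

{"method": "servo_tool", "body": {"deltas": [{"delta_rot":[0,0,-0.185],"translation":[0,0,0],"grip":100},{"delta_rot":[0,0,-0.185],"translation":[0,0,0],"grip":100},{"delta_rot":[0,0,-0.185],"translation":[0,0,0],"grip":100},{"delta_rot":[0,0,-0.185],"translation":[0,0,0],"grip":100},{"delta_rot":[0,0,-0.185],"translation":[0,0,0],"grip":100},{"delta_rot":[0,0,-0.185],"translation":[0,0,0],"grip":100},{"delta_rot":[0,0,-0.185],"translation":[0,0,0],"grip":100},{"delta_rot":[0,0,-0.185],"translation":[0,0,0],"grip":100}]}}

```text
t: 22.52
tcp_pos: [0.6266, -0.1376, 0.1396]
tcp_rot: [0.0, 0.954, -0.301, -0.0]
contact_force: [-1.0, -0.4, 0.9]
finger_gap: 0.052
gripper_force: 0.0
```

{"method": "servo_tool", "body": {"deltas": [{"delta_rot":[0,0,-0.185],"translation":[0,0,0],"grip":100},{"delta_rot":[0,0,-0.185],"translation":[0,0,0],"grip":100},{"delta_rot":[0,0,-0.185],"translation":[0,0,0],"grip":100},{"delta_rot":[0,0,-0.185],"translation":[0,0,0],"grip":100},{"delta_rot":[0,0,0],"translation":[0,0,0],"grip":100}]}}

```text
t: 23.15
tcp_pos: [0.6266, -0.1376, 0.1396]
tcp_rot: [0.0, 0.998, 0.061, -0.0]
contact_force: [-0.4, -0.7, -0.1]
finger_gap: 0.0521
gripper_force: 0.0
```

```bash
python3 - <<'E'
from h import *
s=sense();print(s["tcp_pos"],s["t"],s["joint_positions"].round(2),s["finger_gap"],tool([.62,-.0887,.046]))
for n in["top","wrist"]:
    im=camera(n);c=calibration(n);print(n,proj(c,[[.62,-.0887,.064]]))
    for d in trace("keeper",n): print(d["confidence"],d["pixel"],d["region"].sum(),at(c,d["pixel"],.06))
cv2.imwrite("pics/w6.png",im)
E
```

```text
[ 0.62662078 -0.13761836  0.13963241] 23.15 [ 0.1   0.16  0.04  0.   -1.46  1.6 ] 0.05211082924045376 (array([ -0.6, -49.4,  93.6]), np.float64(0.1215), array([-1.e-04, -1.e-04, -1.e+00]))
top [[324.16641592 193.58465337]]
0.66 [325.0, 189.4] 128 [ 0.63459441 -0.09135213  0.06      ]
wrist [[205.42042739 222.01118689]]
0.91 [207.4, 193.8] 2737 [ 0.63920898 -0.0882366   0.06      ]
```

View pics/w6.png

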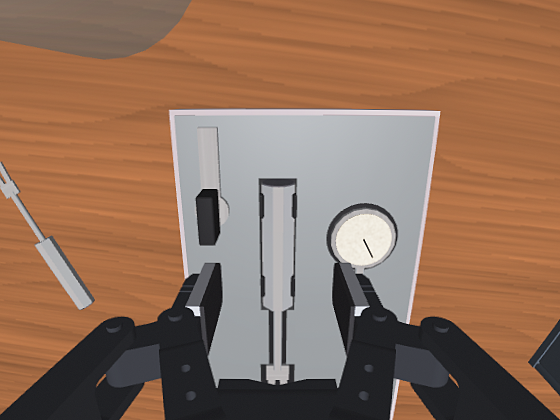

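The wrist view shows the weeder home and straight between both pad pairs (column 278). The knob is at about (206,217) with its blade parked, within 2 mm of the model. The path is clear.

{"method": "servo_tool", "body": {"deltas": [{"delta_rot":[0,0,0],"translation":[-0.6,-49.4,0],"grip":140},{"delta_rot":[0,0,0],"translation":[0,0,0],"grip":140},{"delta_rot":[0,0,0],"translation":[0,0,40],"grip":140},{"delta_rot":[0,0,0],"translation":[0,0,35],"grip":140},{"delta_rot":[0,0,0],"translation":[0,0,18],"grip":140},{"delta_rot":[0,0,0],"translation":[0,0,0],"grip":140}]}}

```text
t: 24.1
tcp_pos: [0.6193, -0.0891, 0.0456]
tcp_rot: [0.0, 0.998, 0.061, -0.001]
contact_force: [0.2, 0.3, 0.9]
finger_gap: 0.0384
gripper_force: 0.0
```

{"method": "servo_tool", "body": {"deltas": [{"delta_rot":[0,0,0],"translation":[0,0,0],"grip":255},{"delta_rot":[0,0,0],"translation":[0,0,0],"grip":255},{"delta_rot":[0,0,0],"translation":[0,0,0],"grip":255},{"delta_rot":[0,0,0],"translation":[0,0,0],"grip":255}], "newtons": 30}}

```text
t: 24.6
tcp_pos: [0.621, -0.0884, 0.0488]
tcp_rot: [0.0, 0.998, 0.062, 0.002]
contact_force: [-1.3, 2.8, 6.2]
finger_gap: 0.0109
gripper_force: 34.3
```

{"method": "servo_tool", "body": {"deltas": [{"delta_rot":[0,0,0.12],"translation":[0,0,-1],"grip":255},{"delta_rot":[0,0,0.12],"translation":[0,0,-1],"grip":255},{"delta_rot":[0,0,0.12],"translation":[0,0,0],"grip":255},{"delta_rot":[0,0,0.12],"translation":[0,0,0],"grip":255}]}}

```text
t: 25.1
tcp_pos: [0.6209, -0.0887, 0.0489]
tcp_rot: [-0.0, 0.984, -0.179, 0.001]
contact_force: [3.2, -1.1, -2.2]
finger_gap: 0.0107
gripper_force: 33.2
```

{"method": "servo_tool", "body": {"deltas": [{"delta_rot":[0,0,0.12],"translation":[0,0,0],"grip":255},{"delta_rot":[0,0,0.12],"translation":[0,0,0],"grip":255},{"delta_rot":[0,0,0.12],"translation":[0,0,0],"grip":255},{"delta_rot":[0,0,0.12],"translation":[0,0,0],"grip":255},{"delta_rot":[0,0,0.12],"translation":[0,0,0],"grip":255},{"delta_rot":[0,0,0.12],"translation":[0,0,0],"grip":255}]}}

```text
t: 25.85
tcp_pos: [0.6205, -0.0891, 0.0489]
tcp_rot: [-0.0, 0.857, -0.515, 0.001]
contact_force: [2.6, -1.4, -1.9]
finger_gap: 0.0108
gripper_force: 33.3
```

{"method": "servo_tool", "body": {"deltas": [{"delta_rot":[0,0,0.12],"translation":[0,0,0],"grip":255},{"delta_rot":[0,0,0.12],"translation":[0,0,0],"grip":255},{"delta_rot":[0,0,0.12],"translation":[0,0,0],"grip":255},{"delta_rot":[0,0,0],"translation":[0,0,0],"grip":255},{"delta_rot":[0,0,0],"translation":[0,0,0],"grip":140},{"delta_rot":[0,0,0],"translation":[0,0,0],"grip":140},{"delta_rot":[0,0,0],"translation":[0,0,0],"grip":140},{"delta_rot":[0,0,0],"translation":[0,0,-20],"grip":140}]}}

```text
t: 26.85
tcp_pos: [0.6188, -0.0886, 0.0675]
tcp_rot: [0.001, 0.753, -0.658, -0.001]
contact_force: [-0.8, 0.1, 0.5]
finger_gap: 0.0389
gripper_force: 0.0
```

{"method": "servo_tool", "body": {"deltas": [{"delta_rot":[0,0,0],"translation":[0,0,-50],"grip":140},{"delta_rot":[0,0,0],"translation":[0,0,-60],"grip":140},{"delta_rot":[0,0,0],"translation":[0,-40,0],"grip":140},{"delta_rot":[0,0,0],"translation":[-40,0,0],"grip":140},{"delta_rot":[0,0,0],"translation":[-40,0,0],"grip":140},{"delta_rot":[0,0,0],"translation":[0,0,0],"grip":140}]}}

```text
t: 27.6
tcp_pos: [0.649, -0.0017, 0.1803]
tcp_rot: [-0.001, 0.754, -0.657, 0.001]
contact_force: [0.3, -0.8, 0.3]
finger_gap: 0.0385
gripper_force: 0.0
```

```bash
python3 - <<'E'
from h import *
s=sense();print(s["tcp_pos"],s["t"],s["contact_force"])
b=camera("wrist");a=camera("top")[130:300,270:410];a=cv2.resize(a,(346,420),interpolation=cv2.INTER_CUBIC)
b=cv2.resize(b,(450,338));b=cv2.copyMakeBorder(b,0,82,0,0,cv2.BORDER_CONSTANT)
cv2.imwrite("pics/m7.png",np.hstack([a,b]))
E
```

```text
[ 0.64899941 -0.00174154  0.18033612] 27.6 [ 0.27799762 -0.81444748  0.32106747]
```

View pics/m7.png

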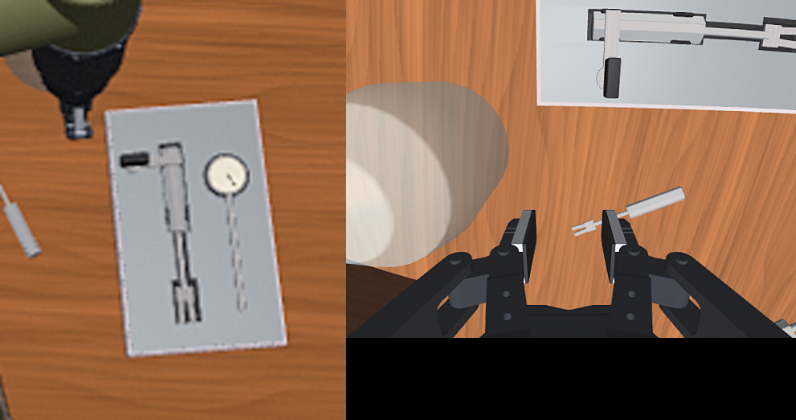

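Both views show the weeder home and the keeper blade square across the rear of the handle: knob at (133,159) and blade to (170,155) in the top crop. The robot is clear of everything.

```bash
python3 -c "
from station import hand_in
print(hand_in())"
```

```text
the job is handed in; nothing more can be done
None
```

The job is handed in at 27.6 s of the 61 s allowed: the middle-sized weeder is fully home and level, the keeper is turned with its blade across the handle, and the cloche, pot and crate were not touched.

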